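# Open the hairpin tin on its bracing peg

## Task

Hang the hairpin tin by the eye at its side on the upright peg of the wooden board, so that it stands flat on the board and cannot spin. Then unscrew its tight lid anticlockwise just until the thread lets go, lift the lid straight up, and finish still holding it, level and still, just above the open tin (a finger or two clear of the rim), with the tin left standing on the board on its peg. Leave the bangles, hairbrush, scent bottle and folded mirror where they are.

Things in the scene. Friction and masses are not known exactly. Their poses are not given: they have to be found in the camera images.
- tin: Round aluminium hairpin tin, 0.16 to 0.3 kg, 54 mm across, standing upright and loose on the table, lid screwed on (90 mm tall in all with the lid). Origin: centre of the underside; z up; its x axis points from the tin's axis to its hanging eye. The plain body is 52 mm tall; above it a hollow neck 36 mm across reaches to the open rim at 76 mm. The tin may be carried by its lid: the thread holds it (about 1 mm of play).
- eye (a point): Hole of the flat hanging eye at the tin's side: centre of the hole at the lower face of the eye, 48 mm from the tin's axis along the tin's x and 16 mm above the tin's underside. Hole 16 mm across, eye 28 mm across and 4 mm thick.
- lid: Aluminium screw lid on the tin, 40 g, 34 mm tall. Origin: centre of its lower edge, 56 mm above the tin's underside while screwed on; z up. Upper 14 mm (76 to 90 mm above the tin's underside): a round knurled crown 56 mm across, to be gripped; below it a hollow skirt 54.4 mm across reaches down 20 mm over the neck. It must rise 20 mm to clear the rim.
- thread (a joint): Turn of the lid in the tin's thread, rad, 0 = tight as at the start, growing anticlockwise seen from above. The thread drags with about 0.25 N m all the way, more than an unbraced tin withstands without spinning along. It is a short lug thread: the lid does not rise as it turns; it is caught until about 0.95 rad, free to be lifted from there to about 1.5 rad, and is caught by the next lugs if turned further. It stays as it was left once the lid is off.
- board: Wooden board fixed to the table, 190 mm (its x) by 120 mm (its y), 12 mm thick. Origin: centre of its underside; z up. The peg stands 60 mm from the centre along the board's +x, so there is room for the tin on the -x side of the peg, with the eye pointing along the board's +x.
- peg (a point): Round tip of the upright steel peg on the board, 48 mm above the table (36 mm above the board's top). The peg is 9 mm across.
- bangles: Bystander: stack of green glass bangles, 69 mm across, 39 mm tall, loose. Origin: centre of its underside.
- hairbrush: Bystander: black plastic hairbrush, about 220 mm long, 55 mm wide, 32 mm high, lying bristles down, handle along its -x. Origin: under the joint of head and handle.
- scent: Bystander: small amber glass scent bottle, 44 mm across, 85 mm tall. Origin: centre of its underside.
- pocket_mirror: Bystander: folded white plastic mirror lying flat, 85 by 110 mm, 14 mm thick. Origin: centre of its underside.
Mind the look-alikes: they are no part of the job. Several things have the shape of the board; the one meant has the colours described above.

How it is judged:
By the outcome, as a careful person would: the job done as asked, in the order asked, and still so for the second after the job is handed in, while the arm keeps its last pose, push and grip.
It also fails if it takes over 51 s, if anything falls off the work surface, if the arm or the gripper's body presses on something with over 40 N, if the wrist force passes 120 N, or if a joint passes its speed limit or range.

## Robot

A 6-joint arm with a two-finger parallel gripper is mounted at the origin on the work surface. World frame = base frame: x ahead of the robot, y to its left, z up, the work surface at z = 0. Lengths are in mm, angles in rad, forces in N, time in s.
With the tool pointing down it reaches from about 400 to 925 mm from the base axis. Payload 12.5 kg.
Tool frame: the origin (TCP) lies midway between the tips of the shut fingers; the grasp point (between the pads) lies 19 mm behind it; z points along the fingers, y is the direction in which the jaws open and shut (so a half turn about z gives the same grasp; the last joint's range is limited). The gripper opens to 95 mm and grips with 3 to 60 N. Pads are 20 mm wide; open, the fingers measure 119 mm over their backs; the gripper's body (75 mm by 180 mm) begins 59 mm behind the grasp point.
Start: joints at [1.128, 0.491, 1.559, -0, 1.092, -0.106], TCP at [206.527, 589.91, 214.661] pointing down, gripper open.
Joint ranges: [-3.1, 3.1], [-0.84, 2.19], [0.05, 2.79], [-1.13, 4.28], [0.06, 2.93], [-2.69, 2.69]. Speed limits (rad/s): [2.22, 2.22, 2.79, 3.14, 3.14, 3.14].

## Interface

Orientations are given as [roll, pitch, yaw] about the fixed x, y, z axes, in that order (R = Rz(yaw) Ry(pitch) Rx(roll)).
In Python, from cell import * gives the robot as it stands. The module is installed in compiled form; this text tells all that it offers.
- The arm moves only by the tool carry_out, never from a script. Its argument "moves" is a list of rows, each an object of numbers: "dx", "dy", "dz": the shift along the tool's x, y, z in m; "twist": the turn about the tool's z in degrees. A call has 1 to 5 rows; each row is the pose to reach, as a shift and turn from the pose commanded when the call began, along the tool's axes at that moment; what a row does not reach only later rows make up. A row lasts 1/10 s, in which the tool goes at most 50 mm and 8.59 degrees, less where a joint would pass 70% of its speed; a pose out of reach is approached as far as the arm can. A call with a gripper value outside its range is refused whole. "grip" is the finger opening in m, from 0 to 0.0951, set as the call begins (left out, the last holds). The fingers move at their own pace and stop on an object; the grip force is fixed at half the most. Time passes only in rows, so rows that repeat a pose let the fingers close. It gives the time, the measured TCP pose, the force and the opening at its end, in the units of the state.
- state(): the state, without advancing time (a new reading comes with each control period).
- read_camera(name): name is "side" or "top"; returns (picture, depth): 384x512x3 uint8, red, green, blue; 384x512 float32, mm along the optical axis (not along the pixel's ray), 0 where there is no reading.
- camera_info(name): a dict with "mtx" (3x3 intrinsics, pixels), "R" (3x3) and "t" (3): a world point X has camera coordinates R X + t. Camera axes: x right, y down, z forward; pixel columns grow to the right and rows downward; lengths in mm; the calibration is good to about 2 mm. A picture is of the moment at which its call begins. camera_info takes no time and is no camera call.
- job_done(): hands the job in, once; it reports no verdict.
The state is a dict: "t": time; "joints": joint angles; "qvel": joint speeds; "tau": joint torques, N m; "eef_pos": TCP position; "tcp_rot": TCP orientation; "ft_force": force on the tool from outside, world axes, zero at the start; "moment": the same for the moment, N m; "opening": opening from 0.0 (shut) to 1.0 (fully open).
Only numpy, scipy, OpenCV 4.12 (cv2) and the standard library are available. Lean on these libraries where they do the work, as an engineer would, in place of code of your own. Each camera call takes 0.05 s, during which the arm holds its last target. There are 200 camera calls.

## Working session

There is one attempt and no reset: what is moved stays moved. The work goes in short steps, Python scripts to look and compute and a tool call to move; the robot and the scene stay as the last step left them, time stands still between calls to the robot, and variables do not carry over. Pictures are saved under pics/ and viewed, about 8 in all and at most 12, crops included, and the job is handed in when it is done.

Besides the shell and the picture viewer there is one more tool, called in YAML: its name, and indented under it one key for each argument. carry_out: Moves the arm, as the interface text tells. Its arguments: {"type":"object","properties":{"moves":{"type":"array","items":{"type":"object","properties":{"dx":{"type":"number"},"dy":{"type":"number"},"dz":{"type":"number"},"twist":{"type":"number"}}}},"grip":{"type":"number"}},"required":["moves"]}

```bash
mkdir -p pics; python3 - <<'E'
from cell import *
import cv2,numpy as np
for n in("top","side"):
    p,d=read_camera(n); np.savez(f"{n}0.npz",p=p,d=d)
    cv2.imwrite(f"pics/{n}0.png",cv2.resize(p[:,:,::-1],(800,600)))
    c=camera_info(n); print(n,c["mtx"].tolist(),np.round(c["R"],3).tolist(),c["t"].tolist() if hasattr(c["t"],'tolist') else c["t"])
s=state();print(s)
E
```

```text
top [[348.6647904751158, 0.0, 256.7767968641862], [0.0, 348.6647904751158, 185.24051633350166], [0.0, 0.0, 1.0]] [[-0.014, -0.999, -0.039], [-0.982, 0.021, -0.189], [0.19, 0.036, -0.981]] [18.349724502920655, 499.8705249133007, 934.476679824671]
side [[476.68168394612246, 0.0, 247.7095484393089], [0.0, 476.68168394612246, 198.78309163573132], [0.0, 0.0, 1.0]] [[0.786, -0.618, -0.018], [-0.494, -0.611, -0.618], [0.371, 0.495, -0.786]] [-424.51327728091155, 281.83837071786957, 1071.5211447409945]
{'t': 0.1, 'joints': array([ 1.12839505e+00,  4.91476315e-01,  1.55937870e+00,  1.27148946e-06,
        1.09169188e+00, -1.05614184e-01]), 'qvel': array([-0.00021688, -0.00118139, -0.00144341,  0.00010814,  0.00184785,
        0.00111121]), 'tau': array([ 1.89519742e-03, -6.13625765e+01, -2.58607364e+01,  6.93254918e-02,
        4.70473222e-02, -2.63178953e-05]), 'eef_pos': array([206.4322938 , 589.70386121, 214.13782757]), 'tcp_rot': array([-3.14064384e+00, -1.01716367e-04,  2.80480492e+00]), 'ft_force': array([-0.46106883, -0.04687401,  0.01980032]), 'moment': array([0.00741089, 0.01421626, 0.01649154]), 'opening': 0.9977597556959497}
```

View pics/top0.png

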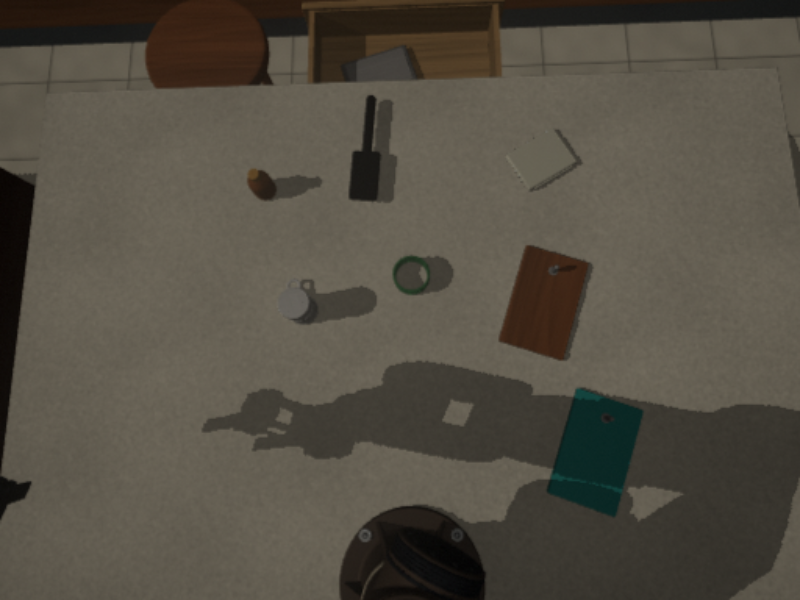

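View pics/side0.png

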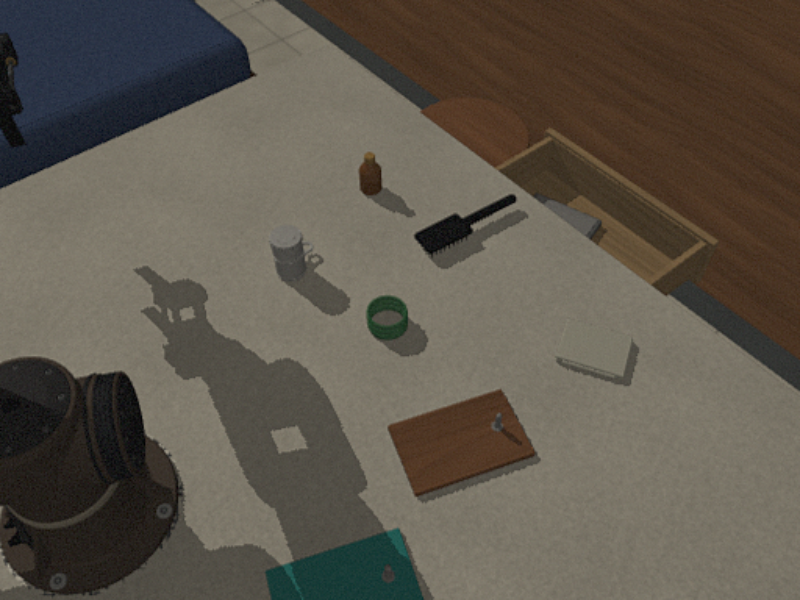

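Candidates, in 800-px top-view pixels. The tin is the grey can at (296,303) with its eye at (307,285); the brown scent bottle (262,184) is not it. For the board, the wooden one is at (545,303) with its peg at (553,270), and the teal board at (595,450) is a look-alike. I'm choosing the grey can and the brown board, and checking both in a close crop.

```bash
cat > h.py <<'E'
import numpy as np,cv2
from cell import *
def ray(n,uv):
    c=camera_info(n);K=np.array(c["mtx"]);R=np.array(c["R"]);t=np.array(c["t"])
    uv=np.atleast_2d(np.asarray(uv,float)); d=np.c_[uv,np.ones(len(uv))]@np.linalg.inv(K).T@R
    return -R.T@t,d
def plane(n,uv,z):
    o,d=ray(n,uv); return o+d*((z-o[2])/d[:,2])[:,None]
def cloud(n,d):
    v,u=np.indices(d.shape); o,r=ray(n,np.c_[u.ravel(),v.ravel()])
    return (o+r*d.ravel()[:,None]).reshape(*d.shape,3)
def project(n,X):
    c=camera_info(n);p=(np.atleast_2d(X)@np.array(c["R"]).T+np.array(c["t"]))@np.array(c["mtx"]).T
    return p[:,:2]/p[:,2:]
E
python3 - <<'E'
from h import *
ims=[]
for n,tc,bc in(("top",(190,194),(349,194)),("side",(187,162),(295,283))):
    z=np.load(f"{n}0.npz");p,d=z["p"],z["d"]; C=cloud(n,d)
    # tin lid
    def near(c,r):
        m=np.zeros(d.shape,bool); m[c[1]-r:c[1]+r,c[0]-r:c[0]+r]=1; return m&(d>0)
    m=near(tc,35)&(C[...,2]>83)&(C[...,2]<100)
    print(n,"tabz",np.median(C[near(tc,35)&(C[...,2]<8)][:,2]),"lid",m.sum(),np.median(C[m],0), C[m].min(0),C[m].max(0))
    (cc,r)=cv2.minEnclosingCircle(np.argwhere(m)[:,::-1].astype(np.float32)); print(" lid circ",cc,r,plane(n,[cc],90))
    hsv=cv2.cvtColor(p,cv2.COLOR_RGB2HSV)
    b=(near(bc,70)&(hsv[...,1]>110)&((hsv[...,0]<15)|(hsv[...,0]>170))).astype(np.uint8)
    b=cv2.morphologyEx(b,cv2.MORPH_CLOSE,np.ones((9,9)))
    q=max(cv2.findContours(b,0,1)[0],key=cv2.contourArea)
    w=plane(n,q[:,0],12)[:,:2].astype(np.float32)
    print(" board",cv2.minAreaRect(w), cv2.boxPoints(cv2.minAreaRect(w)).round(1).tolist())
    pk=near(bc,60)&(C[...,2]>25)&(C[...,2]<60)
    print(" peg pts",pk.sum(),C[pk].mean(0) if pk.any() else None, C[pk&(C[...,2]>42)].mean(0), np.argwhere(pk).mean(0)[::-1])
    ims.append(np.hstack([cv2.resize(p[c[1]-28:c[1]+28,c[0]-37:c[0]+37,::-1],(400,300),interpolation=2) for c in(tc,(bc[0]+8,bc[1]-15))]))
cv2.imwrite("pics/crop1.png",np.clip(np.vstack(ims)*1.8,0,255).astype(np.uint8))
E
```

```text
top tabz 0.1589190856238929 lid 334 [472.22139183 197.05622458  90.27250227] [445.29661224 169.75949799  83.724441  ] [499.74997815 224.84822684  94.86630353]
 lid circ (187.1170196533203, 193.6914825439453) 10.55000114440918 [[472.76551841 196.87871684  90.        ]]
 board ((480.05474853515625, -251.47784423828125), (118.87157440185547, 188.5180206298828), 71.403564453125) [[371.79998779296875, -277.79998779296875], [550.4000244140625, -337.8999938964844], [588.2999877929688, -225.1999969482422], [409.70001220703125, -165.10000610351562]]
 peg pts 14 [ 535.12006686 -268.73984415   40.989694  ] [ 535.71556357 -269.50778931   48.12330927] [355.  171.5]
side tabz 0.8048660278822126 lid 284 [471.90097116 193.35215868  90.47565178] [444.93280727 167.7072509   83.03693838] [499.96592247 223.41954226  95.86084288]
 lid circ (182.3098602294922, 152.0985870361328) 10.521381378173828 [[471.41442401 192.35462198  90.        ]]
 board ((479.17120361328125, -254.17147827148438), (120.68091583251953, 188.66104125976562), 71.41223907470703) [[370.5, -281.29998779296875], [549.2999877929688, -341.3999938964844], [587.7999877929688, -227.0], [409.0, -166.89999389648438]]
 peg pts 29 [ 535.87565027 -271.85295156   38.60191509] [ 536.66435903 -270.81675041   46.59034429] [318.44827586 267.4137931 ]
```

View pics/crop1.png

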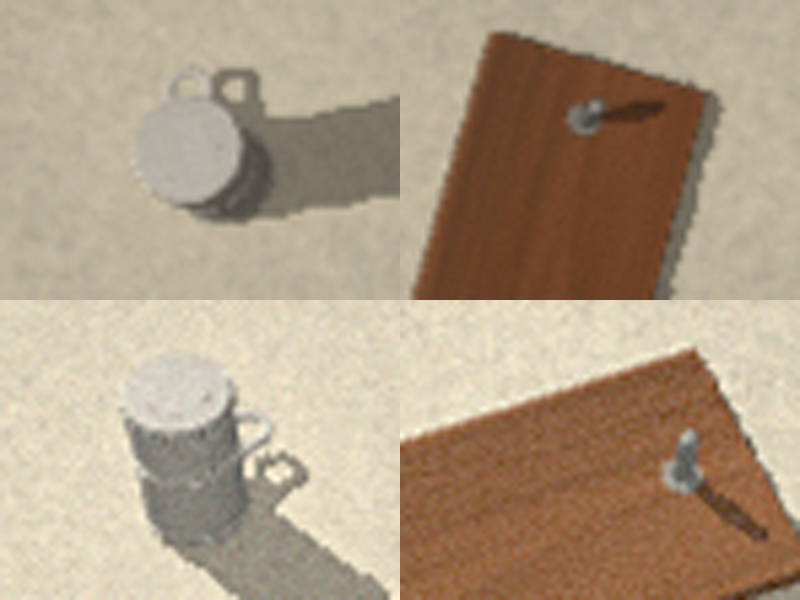

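The crop shows the grey tin with its ring eye (top-left panel, eye around (189,85); bottom-left panel, eye around (254,430)), and the brown board with its steel peg. Both choices are confirmed. Next I measure the eye direction and the tool shift needed.

```bash
python3 - <<'E'
from h import *
for n,tc,e,ctr in(("top",(190,194),(189,86),(472.5,197)),("side",(187,162),(255,131),(471.7,193))):
    uv=(tc[0]-37+e[0]/400*74-.5, tc[1]-28+e[1]/300*56-.5)
    w=plane(n,[uv],18)[0]; v=w[:2]-ctr; print(n,w,np.hypot(*v),np.degrees(np.arctan2(v[1],v[0])))
    z=np.load(f"{n}0.npz");C=cloud(n,z["d"]); m=(z["d"]>0)&(C[...,2]>12)&(C[...,2]<25)
    r=np.hypot(C[...,0]-ctr[0],C[...,1]-ctr[1]); m&=(r>36)&(r<66); P=C[m].mean(0); print(m.sum(),P,np.degrees(np.arctan2(P[1]-ctr[1],P[0]-ctr[0])),np.hypot(*(P[:2]-ctr)))
s=state();T=s["tcp_rot"][2];d=np.array([472.2,195.2])-s["eef_pos"][:2]
x=np.array([np.cos(T),np.sin(T)]);y=np.array([np.sin(T),-np.cos(T)]);print("tool dx dy",d@x,d@y,np.degrees(T))
E
```

```text
top [521.34134317 214.09639991  18.        ] 51.74711289238439 19.29206298522156
30 [522.77037028 214.30475405  20.14222012] 18.99518782388866 53.16544592692266
side [521.53669275 210.8949439   18.        ] 52.952100627602064 19.751774897325195
32 [521.84248192 211.55875112  19.93827149] 20.310536842337754 53.466772260861674
tool dx dy -381.2037164489573 -284.51625038916495 160.70348434732168
```

carry_out:
  moves:
    - {"dx":-0.038,"dy":-0.0285}
    - {"dx":-0.076,"dy":-0.057}
    - {"dx":-0.114,"dy":-0.0855}
    - {"dx":-0.152,"dy":-0.114}
    - {"dx":-0.19,"dy":-0.1425}
  grip: 0.095

```text
schema error: expected keys dx, dy, dz, twist
```

carry_out:
  moves:
    - {"dx":-0.04,"dy":-0.03}
    - {"dx":-0.08,"dy":-0.06}
    - {"dx":-0.12,"dy":-0.09}
    - {"dx":-0.16,"dy":-0.12}
    - {"dx":-0.191,"dy":-0.142}

```text
schema error: expected keys dx, dy, dz, twist
```

carry_out:
  moves:
    - {"dz":0}
    - {"dz":0}

```text
schema error: expected keys dx, dy, dz, twist
```

carry_out:
  moves:
    - {"dx":-0.038,"dy":-0.0285,"dz":0,"twist":0}
    - {"dx":-0.076,"dy":-0.057,"dz":0,"twist":0}
    - {"dx":-0.114,"dy":-0.0855,"dz":0,"twist":0}
    - {"dx":-0.152,"dy":-0.114,"dz":0,"twist":0}
    - {"dx":-0.19,"dy":-0.1425,"dz":0,"twist":0}
  grip: 0.095

```text
t: 0.6
eef_pos: [339.4, 390.9, 214.5]
tcp_rot: [-3.141, -0.0, 2.805]
ft_force: [0.9, 0.0, 0.1]
opening: 0.996
```

carry_out:
  moves:
    - {"dx":-0.04,"dy":-0.03,"dz":0,"twist":0}
    - {"dx":-0.08,"dy":-0.06,"dz":0,"twist":0}
    - {"dx":-0.12,"dy":-0.09,"dz":0,"twist":0}
    - {"dx":-0.16,"dy":-0.12,"dz":0,"twist":0}
    - {"dx":-0.191,"dy":-0.142,"dz":0,"twist":0}

```text
t: 1.1
eef_pos: [473.1, 193.1, 214.6]
tcp_rot: [-3.141, 0.0, 2.804]
ft_force: [0.9, 0.3, 0.3]
opening: 0.999
```

carry_out:
  moves:
    - {"dx":0,"dy":0,"dz":0,"twist":0}
    - {"dx":0,"dy":0,"dz":0,"twist":0}
    - {"dx":0,"dy":0,"dz":0,"twist":0}

```text
t: 1.4
eef_pos: [471.5, 196.1, 214.5]
tcp_rot: [-3.141, -0.001, 2.805]
ft_force: [0.5, -0.5, -0.4]
opening: 1.001
```

carry_out:
  moves:
    - {"dx":0,"dy":0,"dz":0.035,"twist":0}
    - {"dx":0,"dy":0,"dz":0.07,"twist":0}
    - {"dx":0,"dy":0,"dz":0.105,"twist":0}
    - {"dx":0,"dy":0,"dz":0.135,"twist":0}
    - {"dx":0,"dy":0,"dz":0.15,"twist":0}

```text
t: 1.9
eef_pos: [470.5, 196.5, 62.5]
tcp_rot: [-3.14, -0.002, 2.807]
ft_force: [-1.0, 0.4, 0.3]
opening: 0.998
```

carry_out:
  moves:
    - {"dx":0,"dy":0,"dz":0,"twist":0}
    - {"dx":0,"dy":0,"dz":0,"twist":0}
    - {"dx":0,"dy":0,"dz":0,"twist":0}
    - {"dx":0,"dy":0,"dz":0,"twist":0}
    - {"dx":0,"dy":0,"dz":0,"twist":0}
  grip: 0.03

```text
t: 2.4
eef_pos: [472.4, 195.6, 65.4]
tcp_rot: [3.141, 0.001, 2.805]
ft_force: [0.2, -0.5, -0.2]
opening: 0.634
```

carry_out:
  moves:
    - {"dx":0,"dy":0,"dz":0,"twist":0}
    - {"dx":0,"dy":0,"dz":0,"twist":0}
    - {"dx":0,"dy":0,"dz":0,"twist":0}
    - {"dx":0,"dy":0,"dz":0,"twist":0}
    - {"dx":0,"dy":0,"dz":0,"twist":0}

```text
t: 2.9
eef_pos: [472.4, 195.7, 65.2]
tcp_rot: [3.141, 0.001, 2.805]
ft_force: [-0.9, 2.4, 6.3]
opening: 0.58
```

carry_out:
  moves:
    - {"dx":0,"dy":0,"dz":-0.005,"twist":0}
    - {"dx":0,"dy":0,"dz":-0.02,"twist":0}
    - {"dx":0,"dy":0,"dz":-0.04,"twist":0}
    - {"dx":0,"dy":0,"dz":-0.06,"twist":0}
    - {"dx":0,"dy":0,"dz":-0.075,"twist":0}

```text
t: 3.4
eef_pos: [471.9, 195.3, 140.6]
tcp_rot: [-3.141, -0.0, 2.805]
ft_force: [-0.1, 1.0, -3.9]
opening: 0.583
```

carry_out:
  moves:
    - {"dx":0,"dy":0,"dz":0,"twist":0}
    - {"dx":0,"dy":0,"dz":0,"twist":0}
    - {"dx":0,"dy":0,"dz":0,"twist":0}

```text
t: 3.7
eef_pos: [471.6, 195.3, 138.7]
tcp_rot: [-3.141, -0.001, 2.805]
ft_force: [-0.2, 0.5, -3.2]
opening: 0.581
```

```bash
python3 - <<'E'
from h import *
s=state();print(s["ft_force"],s["moment"],s["opening"],s["eef_pos"])
T=s["tcp_rot"][2];d=np.array([491,-256.2])-s["eef_pos"][:2]
x=np.array([np.cos(T),np.sin(T)]);y=np.array([np.sin(T),-np.cos(T)]);print("tool dx dy",d@x,d@y)
E
```

```text
[-0.21114644  0.49470128 -3.23033965] [-0.06365326 -0.01046995  0.04359451] 0.5813295274042495 [471.60970609 195.31446896 138.72525858]
tool dx dy -167.52254826189832 -419.7350295162504
```

carry_out:
  moves:
    - {"dx":-0.006,"dy":-0.015,"dz":0,"twist":0}
    - {"dx":-0.016,"dy":-0.04,"dz":0,"twist":0}
    - {"dx":-0.028,"dy":-0.07,"dz":0,"twist":0}
    - {"dx":-0.04,"dy":-0.1,"dz":0,"twist":0}
    - {"dx":-0.053,"dy":-0.133,"dz":0,"twist":0}

```text
t: 4.2
eef_pos: [477.7, 51.4, 138.7]
tcp_rot: [-3.141, -0.002, 2.805]
ft_force: [0.9, -0.6, -3.6]
opening: 0.58
```

carry_out:
  moves:
    - {"dx":-0.013,"dy":-0.033,"dz":0,"twist":0}
    - {"dx":-0.026,"dy":-0.066,"dz":0,"twist":0}
    - {"dx":-0.039,"dy":-0.099,"dz":0,"twist":0}
    - {"dx":-0.052,"dy":-0.132,"dz":0,"twist":0}
    - {"dx":-0.065,"dy":-0.165,"dz":0,"twist":0}

```text
t: 4.7
eef_pos: [484.5, -126.2, 138.7]
tcp_rot: [3.141, -0.002, 2.805]
ft_force: [1.7, -0.2, -2.9]
opening: 0.581
```

carry_out:
  moves:
    - {"dx":-0.0125,"dy":-0.031,"dz":0,"twist":0}
    - {"dx":-0.025,"dy":-0.062,"dz":0,"twist":0}
    - {"dx":-0.036,"dy":-0.09,"dz":0,"twist":0}
    - {"dx":-0.044,"dy":-0.11,"dz":0,"twist":0}
    - {"dx":-0.049,"dy":-0.122,"dz":0,"twist":0}

```text
t: 5.2
eef_pos: [490.5, -257.5, 138.5]
tcp_rot: [3.141, -0.002, 2.803]
ft_force: [0.2, 0.6, -3.3]
opening: 0.581
```

carry_out:
  moves:
    - {"dx":0,"dy":0,"dz":0,"twist":5}
    - {"dx":0,"dy":0,"dz":0,"twist":13}
    - {"dx":0,"dy":0,"dz":0,"twist":21}
    - {"dx":0,"dy":0,"dz":0,"twist":29}
    - {"dx":0,"dy":0,"dz":0,"twist":35}

```text
t: 5.7
eef_pos: [490.7, -255.5, 138.9]
tcp_rot: [-3.141, -0.001, 2.189]
ft_force: [1.4, 0.4, -3.5]
opening: 0.583
```

carry_out:
  moves:
    - {"dx":0,"dy":0,"dz":0,"twist":3.2}
    - {"dx":0,"dy":0,"dz":0,"twist":3.2}
    - {"dx":0,"dy":0,"dz":0,"twist":3.2}
    - {"dx":0,"dy":0,"dz":0,"twist":3.2}

```text
t: 6.1
eef_pos: [490.9, -255.9, 139.4]
tcp_rot: [-3.142, -0.001, 2.14]
ft_force: [-0.3, -0.1, -3.6]
opening: 0.581
```

```bash
python3 - <<'E'
from h import *
s=state();print(s["t"],s["eef_pos"],np.degrees(s["tcp_rot"][2]),s["ft_force"],s["joints"])
ims=[]
X=np.array([513,-263,50.])
for n in("top","side"):
    p,d=read_camera(n); np.savez(f"{n}1.npz",p=p,d=d)
    u,v=project(n,X)[0].astype(int); print(n,u,v)
    w=p[v-50:v+50,u-33:u+34,::-1]; ims.append(cv2.resize(w,(400,600),interpolation=2))
cv2.imwrite("pics/crop2.png",np.clip(np.hstack(ims)*1.8,0,255).astype(np.uint8))
E
```

```text
6.1 [ 490.87415872 -255.86781771  139.37085288] 122.5931993428061 [-0.27884166 -0.1235847  -3.60844999] [-5.99894349e-01  4.81197313e-01  1.81753508e+00  1.65029588e-04
  8.43354141e-01 -1.16886278e+00]
top 354 178
side 308 267
```

View pics/crop2.png

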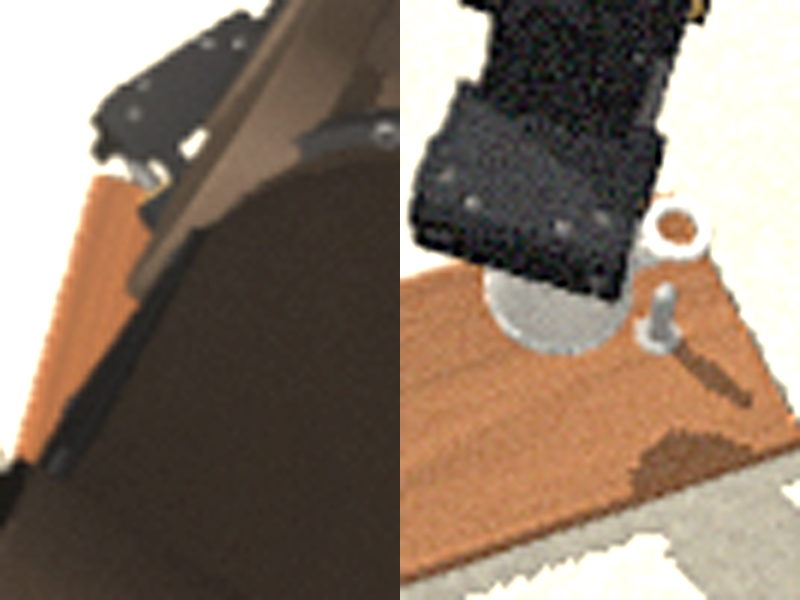

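The side crop shows the eye's hole at (677,228) and the peg, with its tip near (664,290) and base at (660,333). The arm hides the top view. I compare eye and peg in the side view alone, so its calibration offset cancels.

```bash
python3 - <<'E'
from h import *
f=lambda x,y:(308-33+(x-400)*67/400-.5,267-50+y/6-.5)
H=plane("side",[f(677,228)],91.5)[0]; P=plane("side",[f(664,298)],43.5)[0]; B=plane("side",[f(659,333)],12)[0]
print("hole",H,"tip",P,"base",B, "need",(P-H)[:2])
s=state();v=H[:2]-s["eef_pos"][:2];print(np.hypot(*v),np.degrees(np.arctan2(v[1],v[0])))
z=np.load("side1.npz");C=cloud("side",z["d"]);m=(z["d"]>0)&(C[...,2]>84)&(C[...,2]<100)&(np.hypot(C[...,0]-H[0],C[...,1]-H[1])<18)
print(m.sum(),C[m].mean(0),C[m].min(0),C[m].max(0))
T=s["tcp_rot"][2];d=(P-H)[:2];print("tool",d@[np.cos(T),np.sin(T)],d@[np.sin(T),-np.cos(T)])
E
```

```text
hole [ 537.79432325 -270.21163329   91.5       ] tip [ 536.32995362 -271.58727654   43.5       ] base [ 538.91988329 -270.48805049   12.        ] need [-1.46436963 -1.37564325]
48.98644590993758 -16.863253422133557
81 [ 536.21319969 -270.59002316   93.06162674] [ 520.85221696 -283.60255364   88.78974465] [ 551.16473523 -256.11860037   96.53533208]
tool -0.37151256769299 -1.9745255567405344
```

carry_out:
  moves:
    - {"dx":-0.0005,"dy":-0.0015,"dz":0.005,"twist":0}
    - {"dx":-0.0005,"dy":-0.0015,"dz":0.015,"twist":0}
    - {"dx":-0.0005,"dy":-0.0015,"dz":0.025,"twist":0}
    - {"dx":-0.0005,"dy":-0.0015,"dz":0.033,"twist":0}
    - {"dx":-0.0005,"dy":-0.0015,"dz":0.035,"twist":0}

```text
t: 6.7
eef_pos: [489.5, -257.0, 103.2]
tcp_rot: [-3.141, -0.002, 2.138]
ft_force: [-0.2, -0.2, -3.2]
opening: 0.58
```

carry_out:
  moves:
    - {"dx":0,"dy":0,"dz":0,"twist":0}
    - {"dx":0,"dy":0,"dz":0,"twist":0}
    - {"dx":0,"dy":0,"dz":0,"twist":0}

```text
t: 7.0
eef_pos: [490.1, -257.4, 104.9]
tcp_rot: [3.141, 0.001, 2.138]
ft_force: [-0.6, -0.7, -3.8]
opening: 0.581
```

```bash
cat > look.py <<'E'
from h import *
import sys
s=state();print(s["t"],s["eef_pos"],np.degrees(s["tcp_rot"][2]),s["ft_force"],s["moment"],s["opening"],s["joints"][5])
p,d=read_camera("side"); np.savez("side_last.npz",p=p,d=d)
cv2.imwrite(sys.argv[1],np.clip(cv2.resize(p[222:322,260:360,::-1],(600,600),interpolation=2)*1.8,0,255).astype(np.uint8))
E
python3 look.py pics/crop3.png
```

```text
7.0 [ 490.09147904 -257.42834634  104.93386853] 122.50754769251775 [-0.56795084 -0.67443313 -3.83995438] [-0.07460328  0.02893087  0.0122901 ] 0.5806483435387974 -1.1704551153782579
```

View pics/crop3.png

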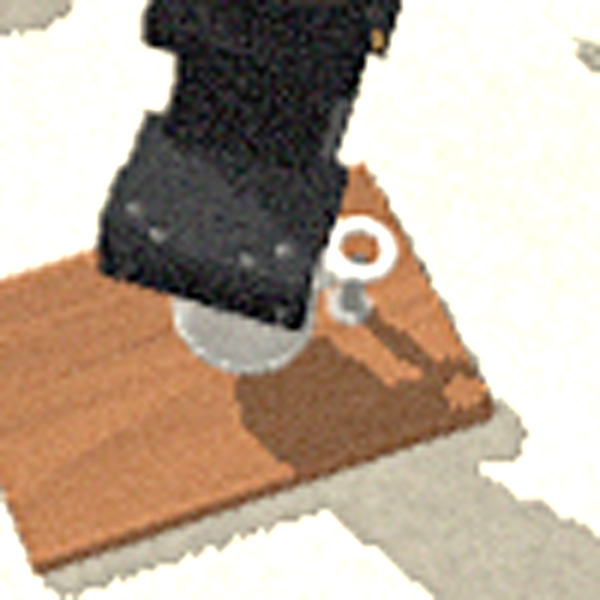

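```bash
python3 - <<'E'
from h import *
f=lambda x,y:(260+x/6-.5,222+y/6-.5)
H=plane("side",[f(361,246)],57)[0]; print("hole",H)
for z in(48,43.5,12): print(z,(project("side",[536.3,-271.8,z])[0]-[260,222]+.5)*6)
s=state();v=H[:2]-s["eef_pos"][:2];print(np.hypot(*v),np.degrees(np.arctan2(v[1],v[0])))
# where hole would be seen once peg-centred: peg axis at z=57
print((project("side",[536.3,-271.8,57])[0]-[260,222]+.5)*6)
E
```

```text
hole [ 538.20773996 -270.80827832   57.        ]
48 [356.80514041 262.47823413]
43.5 [355.64502176 268.41871476]
12 [347.7281857  308.95750861]
49.95164758066143 -15.565353241632295
[359.14794283 250.48172647]
```

carry_out:
  moves:
    - {"dx":0,"dy":-0.001,"dz":0.003,"twist":0}
    - {"dx":0,"dy":-0.001,"dz":0.007,"twist":0}
    - {"dx":0,"dy":-0.001,"dz":0.011,"twist":0}
    - {"dx":0,"dy":-0.001,"dz":0.014,"twist":0}
    - {"dx":0,"dy":-0.001,"dz":0.014,"twist":0}

```text
t: 7.55
eef_pos: [488.9, -257.7, 90.0]
tcp_rot: [-3.141, -0.001, 2.138]
ft_force: [-0.5, -0.4, -3.2]
opening: 0.581
```

carry_out:
  moves:
    - {"dx":0,"dy":0,"dz":0,"twist":0}
    - {"dx":0,"dy":0,"dz":0,"twist":0}

```text
t: 7.75
eef_pos: [489.2, -257.9, 90.7]
tcp_rot: [3.141, 0.0, 2.138]
ft_force: [-0.5, 0.3, -3.7]
opening: 0.587
```

```bash
python3 look.py pics/crop4.png
```

```text
7.75 [ 489.15668843 -257.92326296   90.69729775] 122.50233200926981 [-0.46037823  0.30816033 -3.65913748] [0.00235046 0.03358899 0.02914618] 0.5872595954541058 -1.1720873278915276
```

View pics/crop4.png

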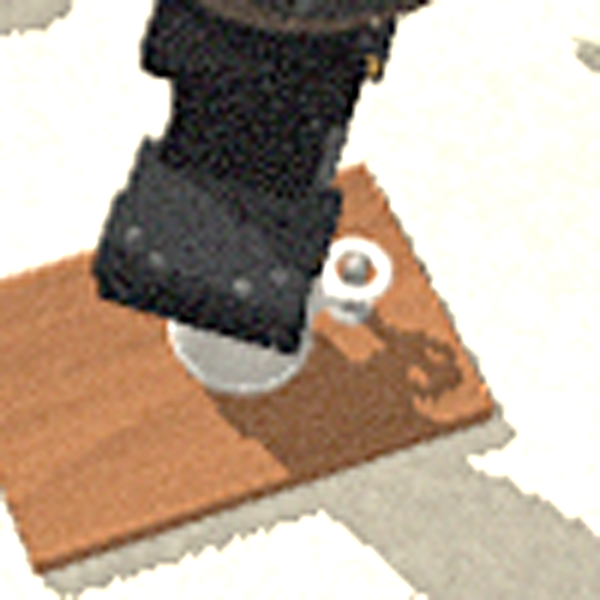

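The peg's grey tip sits inside the ring at about (355,267), with no contact force. I go on down until it touches.

carry_out:
  moves:
    - {"dx":0,"dy":0,"dz":0.003,"twist":0}
    - {"dx":0,"dy":0,"dz":0.006,"twist":0}
    - {"dx":0,"dy":0,"dz":0.009,"twist":0}
    - {"dx":0,"dy":0,"dz":0.011,"twist":0}
    - {"dx":0,"dy":0,"dz":0.012,"twist":0}

```text
t: 8.3
eef_pos: [489.0, -257.8, 78.3]
tcp_rot: [-3.142, -0.0, 2.138]
ft_force: [0.4, 1.8, -0.5]
opening: 0.586
```

carry_out:
  moves:
    - {"dx":0,"dy":0,"dz":0,"twist":0}
    - {"dx":0,"dy":0,"dz":0.0005,"twist":0}
    - {"dx":0,"dy":0,"dz":0.001,"twist":0}
    - {"dx":0,"dy":0,"dz":0.001,"twist":0}

```text
t: 8.7
eef_pos: [489.2, -257.9, 77.8]
tcp_rot: [3.141, 0.0, 2.138]
ft_force: [-0.0, 0.7, 0.4]
opening: 0.585
```

carry_out:
  moves:
    - {"dx":0,"dy":0,"dz":0.0005,"twist":-4}
    - {"dx":0,"dy":0,"dz":0.0005,"twist":-9}
    - {"dx":0,"dy":0,"dz":0.0005,"twist":-14}
    - {"dx":0,"dy":0,"dz":0.0005,"twist":-19}
    - {"dx":0,"dy":0,"dz":0.0005,"twist":-24}

```text
t: 9.2
eef_pos: [489.1, -258.4, 77.4]
tcp_rot: [-3.141, 0.001, 2.56]
ft_force: [-2.9, -3.2, 1.1]
opening: 0.587
```

```bash
python3 look.py pics/crop5.png
```

```text
9.2 [ 489.07119153 -258.43877813   77.35909524] 146.68897347723342 [-2.89476598 -3.21320622  1.06785505] [-0.73061055  0.56681983 -0.29628282] 0.5872142664289283 -1.594215492429956
```

View pics/crop5.png

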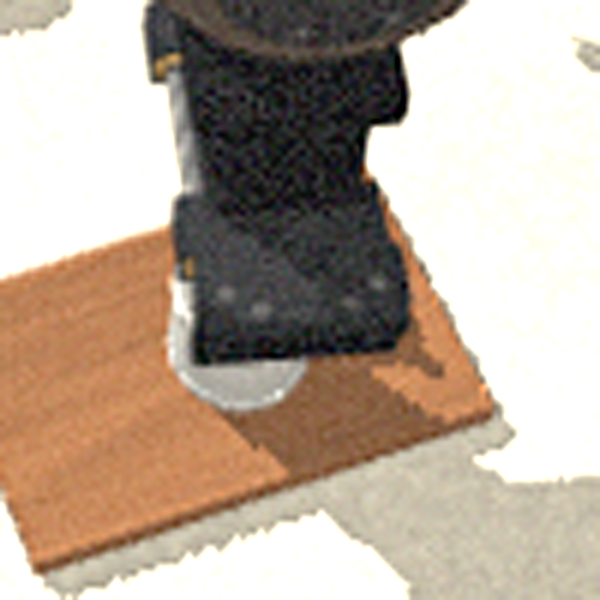

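The finger hides the eye, but a moment of about -0.3 N m and a 4.3 N side force show that the tin is braced on the peg and the thread is turning.

carry_out:
  moves:
    - {"dx":0,"dy":0,"dz":0,"twist":-5}
    - {"dx":0,"dy":0,"dz":0,"twist":-10}
    - {"dx":0,"dy":0,"dz":0,"twist":-15}
    - {"dx":0,"dy":0,"dz":0,"twist":-20}
    - {"dx":0,"dy":0,"dz":0,"twist":-25}

```text
t: 9.75
eef_pos: [489.2, -258.8, 77.5]
tcp_rot: [-3.14, 0.001, 2.995]
ft_force: [-2.2, -4.6, 3.0]
opening: 0.585
```

carry_out:
  moves:
    - {"dx":0,"dy":0,"dz":0,"twist":-5}
    - {"dx":0,"dy":0,"dz":0,"twist":-10}
    - {"dx":0,"dy":0,"dz":0,"twist":-15}
    - {"dx":0,"dy":0,"dz":0,"twist":-19}
    - {"dx":0,"dy":0,"dz":0,"twist":-19}

```text
t: 10.25
eef_pos: [489.5, -258.9, 77.7]
tcp_rot: [-3.139, 0.001, -2.958]
ft_force: [-1.4, -3.6, 3.0]
opening: 0.585
```

```bash
python3 look.py pics/crop6.png
```

```text
10.25 [ 489.54437279 -258.93791099   77.69099179] -169.47694911114127 [-1.39766887 -3.60092726  2.97094965] [-0.94626919  0.29898487 -0.14382573] 0.5849856655582308 -2.3592983406001506
```

View pics/crop6.png

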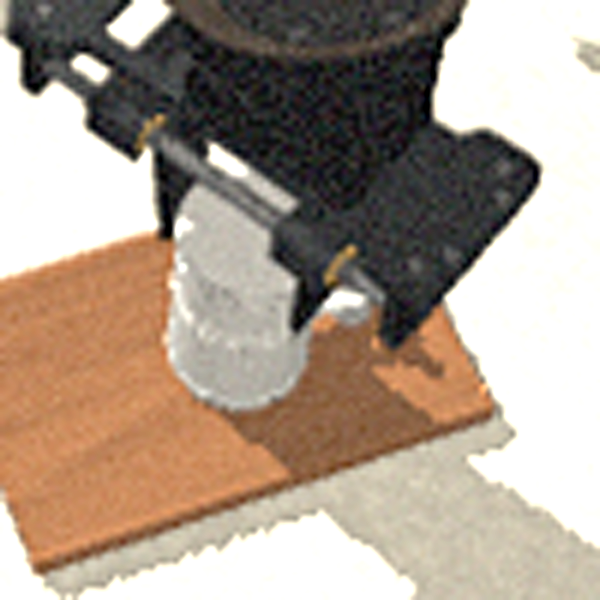

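The tool has turned 68° (1.19 rad), and the eye is still at the peg, about (350,305). I test with a small lift: roughly -3 N would mean the thread is still caught, about -0.4 N that it is free.

carry_out:
  moves:
    - {"dx":0,"dy":0,"dz":-0.0005,"twist":0}
    - {"dx":0,"dy":0,"dz":-0.0015,"twist":0}
    - {"dx":0,"dy":0,"dz":-0.0025,"twist":0}
    - {"dx":0,"dy":0,"dz":-0.0035,"twist":0}
    - {"dx":0,"dy":0,"dz":-0.0035,"twist":0}

```text
t: 10.8
eef_pos: [489.0, -257.5, 80.6]
tcp_rot: [3.141, -0.0, -2.958]
ft_force: [0.8, -0.9, -2.4]
opening: 0.584
```

carry_out:
  moves:
    - {"dx":0,"dy":0,"dz":0,"twist":0}
    - {"dx":0,"dy":0,"dz":0,"twist":0}

```text
t: 11.0
eef_pos: [489.0, -257.6, 80.5]
tcp_rot: [3.141, -0.0, -2.958]
ft_force: [0.3, -0.8, -2.8]
opening: 0.578
```

```bash
python3 look.py pics/crop7.png
```

```text
11.0 [ 488.98992381 -257.63325537   80.5212892 ] -169.49180212975506 [ 0.32231801 -0.80025544 -2.82570334] [-0.03257034 -0.08358457  0.06094349] 0.5779146890124042 -2.3588765736739545
```

View pics/crop7.png

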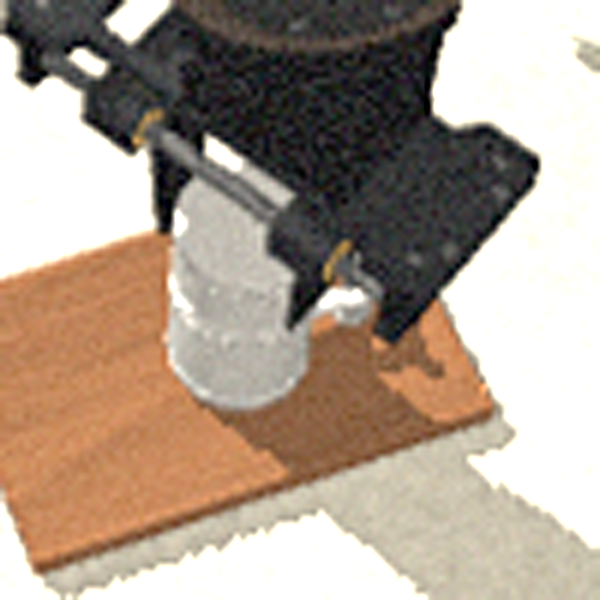

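```bash
python3 - <<'E'
import cv2,numpy as np
a=cv2.imread("pics/crop6.png",0).astype(np.float32);b=cv2.imread("pics/crop7.png",0).astype(np.float32)
for n,(x0,x1,y0,y1) in dict(bottom=(160,320,350,425),skirtseam=(165,290,300,345),lid=(165,290,190,300),eye=(325,375,290,325)).items():
    r=cv2.matchTemplate(b[y0-20:y1+20,x0-20:x1+20],a[y0:y1,x0:x1],cv2.TM_CCOEFF_NORMED);l=cv2.minMaxLoc(r);print(n,l[1],np.array(l[3])-20)
E
```

```text
bottom 0.9636440873146057 [0 0]
skirtseam 0.7424011826515198 [-1 -4]
lid 0.9653081297874451 [-2 -6]
eye 0.9027531743049622 [-3 -3]
```

carry_out:
  moves:
    - {"dx":0,"dy":0,"dz":-0.001,"twist":0}
    - {"dx":0,"dy":0,"dz":-0.002,"twist":0}
    - {"dx":0,"dy":0,"dz":-0.003,"twist":0}
    - {"dx":0,"dy":0,"dz":-0.004,"twist":0}
    - {"dx":0,"dy":0,"dz":-0.004,"twist":0}

```text
t: 11.55
eef_pos: [489.1, -258.0, 84.8]
tcp_rot: [-3.141, 0.0, -2.958]
ft_force: [-0.6, -1.2, 0.0]
opening: 0.582
```

```bash
python3 look.py pics/crop8.png; python3 - <<'E'
import cv2,numpy as np
a=cv2.imread("pics/crop6.png",0).astype(np.float32);b=cv2.imread("pics/crop8.png",0).astype(np.float32)
for n,(x0,x1,y0,y1) in dict(bottom=(160,320,350,425),skirtseam=(165,290,300,345),lid=(165,290,190,300),eye=(325,375,290,325)).items():
    r=cv2.matchTemplate(b[y0-20:y1+20,x0-20:x1+20],a[y0:y1,x0:x1],cv2.TM_CCOEFF_NORMED);l=cv2.minMaxLoc(r);print(n,l[1],np.array(l[3])-20)
E
```

```text
11.55 [ 489.1466825  -257.95503951   84.84749053] -169.49685685569509 [-0.63843427 -1.15757746  0.04743061] [-0.14379679  0.05800142  0.03164279] 0.5821260452780447 -2.3589187913451317
bottom 0.9570127129554749 [0 3]
skirtseam 0.708197295665741 [ 1 -4]
lid 0.9591859579086304 [ -1 -12]
eye 0.7458067536354065 [-8 -1]
```

View pics/crop8.png

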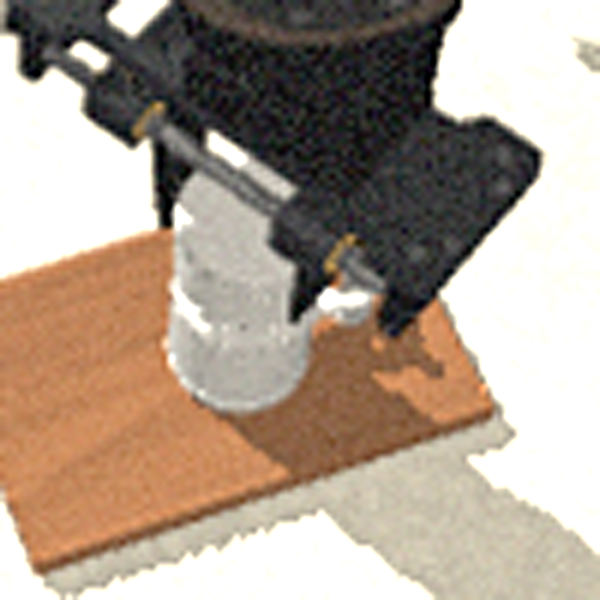

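The lid has come free: force is about 0, the lid rose 12 px, and the tin's base stayed put. Now I lift straight up to about 20 mm clear of the rim.

carry_out:
  moves:
    - {"dx":0,"dy":0,"dz":-0.003,"twist":0}
    - {"dx":0,"dy":0,"dz":-0.006,"twist":0}
    - {"dx":0,"dy":0,"dz":-0.009,"twist":0}
    - {"dx":0,"dy":0,"dz":-0.012,"twist":0}
    - {"dx":0,"dy":0,"dz":-0.015,"twist":0}

```text
t: 12.1
eef_pos: [489.1, -257.8, 99.9]
tcp_rot: [3.141, 0.0, -2.958]
ft_force: [-0.7, -1.0, -0.1]
opening: 0.583
```

carry_out:
  moves:
    - {"dx":0,"dy":0,"dz":-0.004,"twist":0}
    - {"dx":0,"dy":0,"dz":-0.009,"twist":0}
    - {"dx":0,"dy":0,"dz":-0.014,"twist":0}
    - {"dx":0,"dy":0,"dz":-0.018,"twist":0}
    - {"dx":0,"dy":0,"dz":-0.018,"twist":0}

```text
t: 12.6
eef_pos: [489.3, -258.0, 118.3]
tcp_rot: [-3.141, 0.001, -2.958]
ft_force: [0.2, -0.3, -0.2]
opening: 0.585
```

carry_out:
  moves:
    - {"dx":0,"dy":0,"dz":0,"twist":0}
    - {"dx":0,"dy":0,"dz":0,"twist":0}
    - {"dx":0,"dy":0,"dz":0,"twist":0}
    - {"dx":0,"dy":0,"dz":0,"twist":0}

```text
t: 13.0
eef_pos: [489.0, -257.8, 117.4]
tcp_rot: [3.141, -0.0, -2.958]
ft_force: [0.2, 0.4, -0.3]
opening: 0.584
```

```bash
python3 look.py pics/crop9.png
```

```text
13.0 [ 489.03211282 -257.84359714  117.42621354] -169.49674163078168 [ 0.17062148  0.39448516 -0.29621252] [ 0.03552513 -0.00959228  0.00930534] 0.5837045322239433 -2.358908646965982
```

View pics/crop9.png

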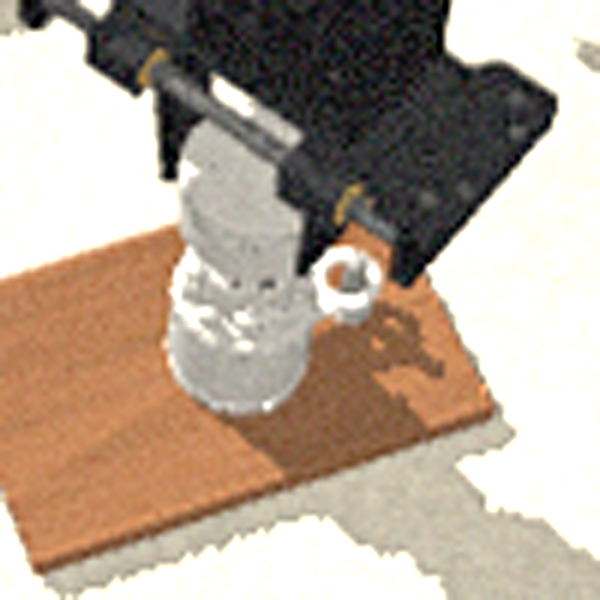

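```bash
python3 - <<'E'
from h import *
z=np.load("side_last.npz");C=cloud("side",z["d"]);ok=z["d"]>0
eye=np.array([489,-257.8])+48*np.array([.948,-.319])
m=ok&(np.hypot(C[...,0]-eye[0],C[...,1]-eye[1])<18)&(C[...,2]>22)&(C[...,2]<40)
print("eye",m.sum(),C[m].mean(0),C[m].min(0),C[m].max(0)); 
P=C[m];A=np.c_[P[:,:2]-P[:,:2].mean(0),np.ones(len(P))];print("eye plane slope",np.linalg.lstsq(A,P[:,2],rcond=None)[0])
r=np.hypot(C[...,0]-489,C[...,1]+257.8);m=ok&(r<32)&(C[...,2]>14)
h=np.histogram(C[m][:,2],bins=range(12,150,6));print(list(zip(h[1],h[0])))
m2=ok&(r<30)&(C[...,2]>59)&(C[...,2]<70)&(r>16); print("shoulder",np.median(C[m2][:,2]))
f=lambda X:(project("side",X)[0]-[260,222]+.5)*6
v=np.array(camera_info("side")["R"])[2][:2];v=-v/np.hypot(*v) # towards camera
for n,zz,rr in(("base",12,27),("shoulder",64,27),("rim",88,18),("lid edge",107.5,27.2),("crown top",142,28)):
    c=np.array([489,-257.8]); print(n,f([*(c+rr*v),zz]).round(),f([*(c-rr*v),zz]).round())
for u in range(230,261,10): pass
row=[(int(y),C[222+y//6,260+240//6].round(0).tolist()) for y in range(190,410,12)]; print(row)
E
```

```text
eye 72 [ 533.36271773 -270.81773448   32.25797611] [ 518.11731676 -281.79513213   23.17035796] [ 547.68885014 -256.38116244   38.53930952]
eye plane slope [-1.31147694e-02 -3.95683108e-03  3.22579761e+01]
[(np.int64(12), np.int64(28)), (np.int64(18), np.int64(36)), (np.int64(24), np.int64(27)), (np.int64(30), np.int64(33)), (np.int64(36), np.int64(32)), (np.int64(42), np.int64(33)), (np.int64(48), np.int64(23)), (np.int64(54), np.int64(30)), (np.int64(60), np.int64(93)), (np.int64(66), np.int64(74)), (np.int64(72), np.int64(40)), (np.int64(78), np.int64(40)), (np.int64(84), np.int64(26)), (np.int64(90), np.int64(1)), (np.int64(96), np.int64(0)), (np.int64(102), np.int64(4)), (np.int64(108), np.int64(23)), (np.int64(114), np.int64(27)), (np.int64(120), np.int64(36)), (np.int64(126), np.int64(23)), (np.int64(132), np.int64(41)), (np.int64(138), np.int64(253))]
shoulder 64.70380439851249
base [240. 414.] [228. 290.]
shoulder [250. 348.] [237. 222.]
rim [252. 294.] [243. 210.]
lid edge [258. 290.] [245. 161.]
crown top [266. 242.] [251. 107.]
[(190, [481.0, -259.0, 141.0]), (202, [476.0, -263.0, 144.0]), (214, [475.0, -265.0, 140.0]), (226, [471.0, -270.0, 141.0]), (238, [469.0, -272.0, 138.0]), (250, [469.0, -273.0, 131.0]), (262, [471.0, -272.0, 120.0]), (274, [471.0, -272.0, 111.0]), (286, [487.0, -260.0, 68.0]), (298, [475.0, -271.0, 87.0]), (310, [476.0, -271.0, 78.0]), (322, [473.0, -274.0, 76.0]), (334, [472.0, -275.0, 70.0]), (346, [473.0, -276.0, 61.0]), (358, [471.0, -278.0, 58.0]), (370, [473.0, -278.0, 45.0]), (382, [472.0, -279.0, 39.0]), (394, [472.0, -280.0, 30.0]), (406, [472.0, -281.0, 22.0])]
```

The checks agree. The rim is at about 88 mm and the lid edge at about 107 mm, with a clear gap between. The eye face reads level at 32 mm, the shoulder is at 64.7 mm, and the peg is in the hole. I hand it in.

```bash
python3 -c "
from cell import *
print(state()['qvel']); print(job_done())"
```

```text
[ 0.00109279 -0.00170154 -0.00184634  0.00079271 -0.00043309  0.00073194]
the job is handed in; nothing more can be done
None
```

The tin hangs by its eye on the wooden board's peg, and the arm holds its lid level and still about 20 mm above the open rim. The job is handed in, at about 13 s of the 51 s allowed.

I carried the tin by its lid, lowered the eye over the peg until the tin stood on the board, and turned the tool 68° anticlockwise. Then I lifted the lid straight up.

**Final checks:**
- **Tin on the board:** the peg is visible in the eye's hole. The eye face measured level, and the tin's shoulder is at 64.7 mm, where 64 mm was expected.
- **Lid:** its lower edge is at about 107 mm, over a rim at about 88 mm. The force reading is about 0.3 N, close to the lid's own weight, and the joints were at rest.

**What disagreed or went unchecked:**
- During the first 3 mm of lift the force read -2.8 N, as if the thread were still caught. It fell to about 0 on the next 4 mm, and the tin's base stayed put within the few pixels I could resolve, so I took it for a brief stick.
- The two cameras disagreed by 3 to 4 mm sideways, so I lined the eye up with the peg in the side view alone.
- I did not photograph the bangles, hairbrush, scent bottle and mirror again afterwards. Nothing in the force readings suggested I had touched them.

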